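# Unlock the medicine box and hold the key while its lid rises

## Task

Take the red key out of the wooden key block, put it upright into the lock on top of the pale blue medicine box and work it past the sticky pins until it is fully home, without forcing it. Then turn it a quarter turn clockwise, as far as it goes, and keep it turned against its spring while the lid slowly rises all the way: finish with the key still gripped, fully home and turned. Leave the blue key, the mug, the timer and the tin alone.

Things in the scene. Friction and masses are not known exactly. Their poses are not given: they have to be found in the camera images.
- key_red: the key that fits, red plastic bow, 25 g. It stands upright, blade down, in a slot of the key block, its shoulder on the block's top. Origin at the blade's tip, z points up to the bow. Blade 4 mm thick (x), 9 mm wide (y), rounded tip, z 0 to 28 mm; steel shoulder 12 x 18 mm, z 28 to 32. Symmetrical: fits either way round
- key_blue: the same key with a blue bow, for something else; leave it in its slot
- key_block: wooden key block, 56 (x) x 130 (y) x 36 mm, fixed; origin at the centre of its underside. Two slots in its top, at y = +30 and -30 mm, 6 mm (x) by 11 mm (y), right through; which key stands in which varies
- medicine_box: pale blue steel medicine box, 200 (x) x 200 (y) x 105 mm, fixed, green cross on the lid; origin at the centre of its underside, x points to the hinge at the back. The front 65 mm of its top is a fixed deck with the lock in its middle, the lid lies behind it
- keyway (a point): centre of the brass lock face, 1.5 mm above the deck, in a steel ring 48 mm across and 1.5 mm higher. z points up; the frame turns with the cylinder. Slot 5.2 mm (x) by 10.2 mm (y), its mouth dished to 9.6 x 14.6 mm over 3 mm. Key fully home: blade tip 28 mm below this point, shoulder on the face
- cylinder (a joint): lock cylinder: 0 at rest with the slot as it starts, grows clockwise seen from above (so its yaw falls) to the stop at 1.62 rad; a weak spring (about 0.08 N m at the stop) turns it back when let go. The blade has about 0.2 rad of play in the slot before the cylinder follows
- tea_mug: white mug with handle, 78 x 110 x 97 mm, origin at the centre of its underside; leave alone
- timer: red and cream egg timer, 62 mm across, 56 mm high, origin at the centre of its underside; leave alone
- tin: small food tin, 57 mm across, 72 mm high, origin at the centre of its underside; leave alone
- key_red_bow (a point): middle of the red key's bow, 49 mm above the blade's tip: the place to grip. The bow is 10 mm thick (x), 28 mm wide (y) and 34 mm high, from z = 32 to 66 mm of the key
- pins (a point): the lock's three sticky sprung pins, in the +y end of the slot, 8 to 17 mm down; they press on the blade's edge. From 22 mm down a sprung plunger (4 N) meets the tip. Slow straight pushing takes up to 10 to 20 N at the pins, less if the key is backed off 1 mm and rocked a little along the slot. The cylinder is barred from turning until the key is within 2 mm of home
- lid_edge (a point): middle of the lid's front upper edge, 33 mm behind the lock axis; the lid is hinged along the box's back edge, 131 mm behind it. Height 108 mm shut, 165 mm fully risen (26 degrees). The bolt frees the lid once the cylinder is beyond about 1.3 rad, a damped spring lifts it in about 3 s; if the cylinder springs back early the bolt catches a tooth of the lid's stay and the lid stops

How it is judged:
On the way, in this order (a step that is already met when the one before it is completed fails the run):
1. the red key is out of the block (z of key_red in the frame of key_block above 0.045 m), for 0.1 s.
2. the red key is fully home in the lock, not yet turned (z of key_red in the frame of keyway below -0.0255 m and horizontal distance between key_red and keyway below 0.004 m and angle between the z axis of key_red and the z axis of keyway, either way round below 0.15 rad and value of joint cylinder below 0.4 rad), for 0.1 s.
3. the key is turned a quarter clockwise with the key in (value of joint cylinder above 1.4 rad and z of key_red in the frame of keyway below -0.024 m), for 0.1 s.
At the end, for the whole second after the job is handed in: the lid's front edge has risen past 157 mm (165 is fully up), the lock cylinder is turned more than 1.4 rad, the red key is in it to within 4 mm of home, within 4 mm of the axis and upright to 0.15 rad, and the fingers still grip it with more than 3 N (all of step 3 and height (world z) of lid_edge above 0.157 m and horizontal distance between key_red and keyway below 0.004 m and angle between the z axis of key_red and the z axis of keyway, either way round below 0.15 rad and contact force between the fingers and key_red above 3 N); the arm keeps its last pose, push and grip.
It fails at once if the lock was forced: more than 60 N between the key and the lock before the cylinder turns (contact force between key_red and medicine_box above 60 N and value of joint cylinder below 0.3 rad).
It fails at once if the blue key, mug, timer or tin was moved by more than 20 mm (distance of any of key_blue, tea_mug, timer, tin from where it was at the start of the episode above 0.02 m).
It also fails if it takes over 64 s, if anything falls off the work surface, if the arm or the gripper's body presses on something with over 40 N, if the wrist force passes 120 N, or if a joint passes its speed limit or range.

## Robot

A 7-joint arm with a two-finger parallel gripper is mounted at the origin on a cart in front of the work surface, level with it; the furniture and walls round the work are solid. World frame = base frame: x ahead of the robot, y to its left, z up, the work surface at z = 0. Lengths are in m, angles in rad, forces in N, time in s.
With the tool pointing down it reaches from about 0.425 to 0.925 m from the base axis. Payload 6.8 kg.
Tool frame: the origin (TCP) lies midway between the tips of the shut fingers; the grasp point (between the pads) lies r.grip_point_offset behind it (r.grip_point_offset is the distance from the TCP to the grasp point, in m); z points along the fingers, y is the line along which they close (so a half turn about z gives the same grasp; the last joint's range is limited). The gripper opens to 85 mm and grips with 20 to 120 N. Pads are 22 mm wide; open, the fingers measure 114 mm over their backs; the gripper's body (76 mm by 85 mm) begins 54 mm behind the grasp point. The pads swing forward as they close: fully open they stand 13 mm farther back than shut.
Start: joints at [1.176, 0.477, 0.022, 1.555, -0.011, 1.109, -0.083], TCP at [0.191, -0.647, 0.231] pointing down, gripper open.
Joint ranges: [-2.96, 2.96], [-0.34, 2.1], [-1.41, 1.46], [0.24, 2.44], [-1.37, 4.51], [0.17, 1.92], [-2.96, 2.96]. Speed limits (rad/s): [2.39, 2.39, 3.14, 3.14, 3.14, 3.14, 3.14].

## Interface

Orientations are given as a rotation vector (axis times angle).
In Python, from bench import r gives the robot as it stands. The module is installed in compiled form; this text tells all that it offers.
- The arm moves only by the shell command python3 -m crank 'ROWS' [FORCE]. ROWS is JSON, a list of rows, each a list of 5 numbers: the shift along the world's x, y, z in units of 200 mm (1.0 is 200 mm), then the turn about the world's z in units of 45 degrees (1.0 is 45 degrees), then the opening, from -1 (shut) to 1 (fully open). In form: [[dx, dy, dz, turn, jaw], ...]. A call has 1 to 8 rows; each row shifts and turns the commanded pose from where the row before left it; what a row does not reach is not made up. A row lasts 1/12 s, in which the tool goes at most 41.7 mm and 7.16 degrees, less where a joint would pass 70% of its speed; a pose out of reach is approached as far as the arm can. A call with a number of a shift or a turn outside -1 to 1 is refused whole. A call with a gripper value outside its range is refused whole. The fingers move at their own pace and stop on an object; FORCE is the grip in N (left out, the last holds). Time passes only in rows, so rows that do not move let the fingers close. It gives the time, the measured TCP pose, the force, the opening and the grip force at its end, in the units of the state.
- r.get_obs(): the state, without advancing time (a new reading comes with each control period).
- r.grab_frame(name): name is "scene" or "top" or "wrist"; returns the picture (384x512x3 uint8, blue, green, red); there is no depth.
- r.camera_model(name): a dict with "fx", "fy", "cx", "cy" (pixels), "distortion" ([k1, k2, p1, p2, k3] as OpenCV has them; the pictures are not rectified), "R" (3x3) and "t" (3): a world point X has camera coordinates R X + t. Camera axes: x right, y down, z forward; pixel columns grow to the right and rows downward; lengths in m; the calibration is good to about 2 mm. A picture is of the moment at which its call begins: read the wrist's pose just before it. camera_model takes no time and is no camera call; for the wrist camera it gives the pose at the moment of the call.
- r.hand_in(): hands the job in; it is judged then, once.
The state is a dict: "clock": time; "joints": joint angles; "qvel": joint speeds; "tau": joint torques, N m; "tcp_pos": TCP position; "orientation": TCP orientation; "contact_force": force on the tool from outside, world axes, zero at the start; "moment": the same for the moment, N m; "grip_width": finger opening in m; "gripper_force": force on a finger pad.
Only numpy, scipy, OpenCV 4.12 (cv2) and the standard library are available. Lean on these libraries where they do the work, as an engineer would, in place of code of your own. Each camera call takes 0.05 s, during which the arm holds its last target. There are 200 camera calls.

## Working session

There is one attempt and no reset: what is moved stays moved. The work goes in short steps, Python scripts to look and compute and a shell command to move; the robot and the scene stay as the last step left them, time stands still between calls to the robot, and variables do not carry over. Pictures are saved under pics/ and viewed, at most 12 in all, crops included, and the job is handed in when it is done.

```bash
mkdir -p pics; python3 - <<'E'
from bench import r
import cv2,numpy as np
o=r.get_obs();print({k:np.round(v,3).tolist() for k,v in o.items()},r.grip_point_offset)
a=r.grab_frame("scene");b=r.grab_frame("top")
cv2.imwrite("pics/raw_scene.png",a);cv2.imwrite("pics/raw_top.png",b)
cv2.imwrite("pics/scene.png",a);cv2.imwrite("pics/top.png",b)
for n in("scene","top","wrist"):
  print(n,{k:np.round(v,4).tolist() for k,v in r.camera_model(n).items()})
E
```

```text
{'clock': 0.0, 'joints': [1.176, 0.478, 0.022, 1.556, -0.011, 1.109, -0.083], 'qvel': [-0.001, -0.0, -0.0, 0.001, 0.001, -0.001, -0.002], 'tau': [-0.001, -59.644, 1.608, -28.12, 0.012, 0.009, -0.0], 'tcp_pos': [0.191, -0.647, 0.23], 'orientation': [-3.108, -0.449, 0.001], 'contact_force': [-0.086, -0.709, 1.115], 'moment': [0.034, 0.036, 0.028], 'gripper_force': 0.0, 'grip_width': 0.086} 0.0187
scene {'fx': 483.9351, 'fy': 483.9351, 'cx': 261.2975, 'cy': 188.8631, 'distortion': [-0.1189, 0.0, 0.0, 0.0, 0.0], 'R': [[0.7963, -0.6048, -0.012], [-0.4647, -0.5989, -0.6522], [0.3872, 0.5249, -0.758]], 't': [-0.4198, 0.3338, 1.5341]}
top {'fx': 464.4985, 'fy': 464.4985, 'cx': 254.0696, 'cy': 184.3609, 'distortion': [-0.0425, 0.0, 0.0, 0.0, 0.0], 'R': [[-0.0239, -0.9997, 0.0096], [-0.9911, 0.0224, -0.1316], [0.1313, -0.0126, -0.9913]], 't': [0.0198, 0.554, 1.4086]}
wrist {'fx': 319.1732, 'fy': 319.1732, 'cx': 255.4287, 'cy': 194.2642, 'distortion': [-0.0, 0.0, 0.0, 0.0, 0.0], 'R': [[0.2834, -0.959, -0.0019], [-0.9264, -0.2743, 0.2579], [-0.2479, -0.0713, -0.9662]], 't': [-0.674, -0.0347, 0.3786]}
```

View pics/top.png

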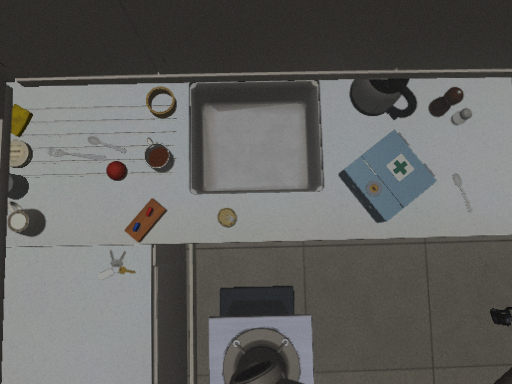

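View pics/scene.png

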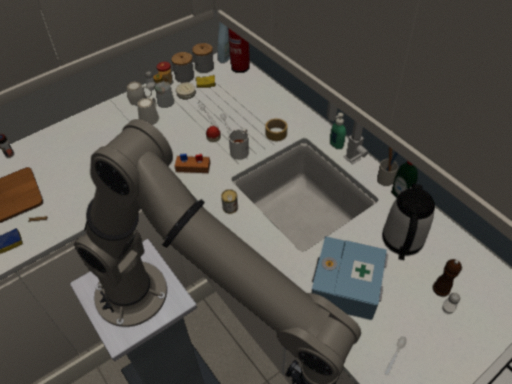

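The top view shows the block at about (146,220), with the red bow at (151,211) and the blue bow at (137,227). The box is at about (388,178) with its lock at (374,188), front-left of the green cross at (400,167). The scene view agrees: block (193,163), box (350,275), lock (328,264).

```bash
cat > h.py <<'E'
from bench import r
import cv2,numpy as np
def ray(n,px,cm=None):
    c=cm or r.camera_model(n); K=np.array([[c['fx'],0,c['cx']],[0,c['fy'],c['cy']],[0,0,1]])
    p=cv2.undistortPoints(np.array(px,float).reshape(-1,1,2),K,np.array(c['distortion'])).reshape(-1,2)
    R=np.array(c['R']);t=np.array(c['t'])
    return -R.T@t, np.c_[p,np.ones(len(p))]@R
def plane(n,px,z,cm=None):
    o,d=ray(n,px,cm); return o+d*((z-o[2])/d[:,2])[:,None]
def tri(n1,p1,n2,p2):
    A=np.zeros((3,3));b=np.zeros(3)
    for n,p in((n1,p1),(n2,p2)):
        o,d=ray(n,[p]);d=d[0]/np.linalg.norm(d[0]);M=np.eye(3)-np.outer(d,d);A+=M;b+=M@o
    return np.linalg.solve(A,b)
def blobs(img,lo,hi,roi,amin=4):
    x0,y0,x1,y1=roi;h=cv2.cvtColor(img[y0:y1,x0:x1],cv2.COLOR_BGR2HSV)
    m=cv2.inRange(h,lo,hi);c,_=cv2.findContours(m,cv2.RETR_EXTERNAL,cv2.CHAIN_APPROX_NONE)
    return [(cv2.contourArea(k),k.reshape(-1,2)+[x0,y0]) for k in c if len(k)>=amin]
E
python3 - <<'E'
from h import *
T=cv2.imread('pics/raw_top.png');S=cv2.imread('pics/raw_scene.png')
def show(tag,img,lo,hi,roi,amin=4):
    out=[]
    for a,k in blobs(img,lo,hi,roi,amin):
        print(tag,a,k.mean(0).round(1),[np.round(v,1) for v in cv2.minAreaRect(k.astype(np.float32))[:2]],k.min(0),k.max(0))
R1=((0,180,60),(4,255,255));OR=((5,120,60),(18,255,255))
for n,img,roi in(('top',T,(120,195,172,245)),('scene',S,(170,145,215,178))):
    show(n+' red',img,*R1,roi);show(n+' redhi',img,(170,150,60),(180,255,255),roi);show(n+' blue',img,(100,100,50),(130,255,255),roi);show(n+' wood',img,*OR,roi,20)
for n,img,roi in(('top',T,(335,125,440,225)),('scene',S,(310,235,390,320))):
    show(n+' green',img,(60,80,40),(88,255,255),roi);show(n+' brass',img,(5,90,60),(28,255,255),roi);show(n+' box',img,(92,50,110),(112,255,255),roi,40)
def up(img,roi,f):
    x0,y0,x1,y1=roi;return cv2.resize(img[y0:y1,x0:x1],(400,300),interpolation=cv2.INTER_CUBIC)
cv2.imwrite('pics/crop.png',np.vstack([np.hstack([up(T,(116,190,176,235+10),5),up(T,(330,125,450,225),4)]),np.hstack([up(S,(165,140,225,185),6),up(S,(300,225,400,300),4)])]))
E
```

```text
top red 15.0 [148.2 211.5] [array([148.3, 211.4]), array([2.7, 8.5])] [146 208] [151 215]
top blue 16.5 [135.2 226.7] [array([135.2, 226.6]), array([2.7, 8. ])] [133 223] [138 230]
top wood 713.5 [144.7 219.8] [array([144.6, 219.7]), array([18. , 42.2])] [125 199] [164 240]
scene red 4.5 [198.3 156.2] [array([198.4, 156.3]), array([2.4, 5.3])] [196 155] [201 158]
scene blue 7.0 [182.9 155. ] [array([182.5, 155. ]), array([2., 5.])] [180 154] [185 156]
scene wood 247.0 [192.2 162.3] [array([191.5, 161.5]), array([11., 33.])] [175 156] [208 167]
top green 82.5 [399.8 167. ] [array([399.5, 167. ]), array([12., 11.])] [394 161] [405 173]
top brass 34.5 [373.3 187.9] [array([373.5, 188. ]), array([6., 7.])] [370 185] [377 191]
top box 4149.0 [389.7 176.1] [array([390. , 174.8]), array([67.2, 64.3])] [344 130] [435 220]
scene green 44.5 [361.9 270.4] [array([361.8, 270.2]), array([10.6,  8.7])] [356 265] [368 275]
scene brass 32.5 [328.8 263.2] [array([329., 263.]), array([7.2, 6.3])] [325 260] [333 266]
scene box 3255.5 [349.3 267.6] [array([351.1, 269.5]), array([66.9, 54. ])] [313 237] [385 303]
```

View pics/crop.png

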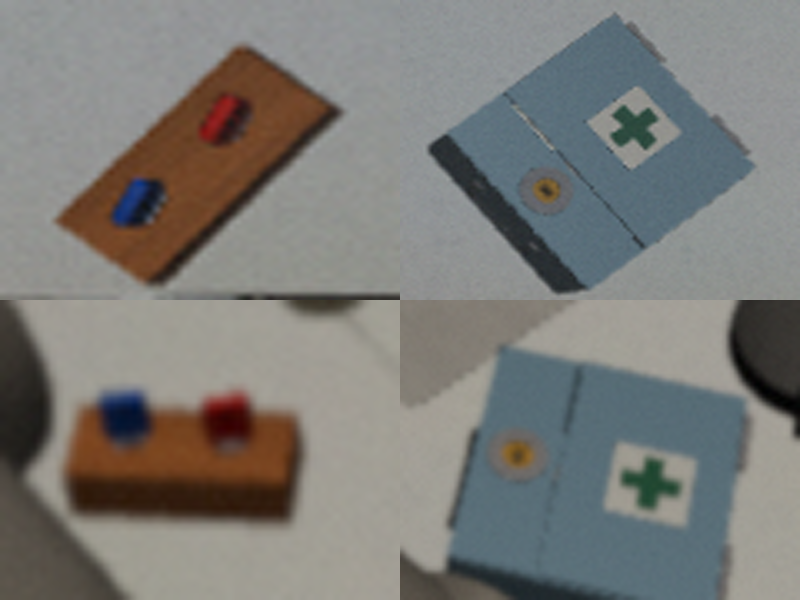

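The crops show that the key bows are aligned with the block's long axis. The box deck faces lower-left, with the brass lock and its dark slot in the middle.

```bash
python3 - <<'E'
from h import *
T=cv2.imread('pics/raw_top.png')
print('red top plane',plane('top',[[148.8,211]],.068),'blue',plane('top',[[136,226.5]],.068),'tri red',tri('top',(148.8,211.5),'scene',(198.5,157.5)))
def ax(p):
    b=cv2.boxPoints(cv2.minAreaRect(p.astype(np.float32)));return b
k=max(blobs(T,(5,120,60),(18,255,255),(120,195,172,245),20),key=lambda a:a[0])[1]
# block corners picked in crop (scale 400/60, 300/55)
c=np.array([[242,45],[342,112],[155,285],[57,220]])/[400/60,300/55]+[116,190]-.5
w=plane('top',c,.036);print(w,np.linalg.norm(np.diff(w[[0,1,2,3,0],:2],axis=0),axis=1),w.mean(0))
d=w[0]-w[3];print('block long ang',np.degrees(np.arctan2(*(w[0]-w[3])[1::-1])),np.degrees(np.arctan2(*(w[1]-w[2])[1::-1])))
# box lid corners: order frontleft.. 
c=np.array([[615-400,13],[755-400,166],[588-400,290],[445-400,135]])/[400/120,3]+[330,125]-.5
w=plane('top',c,.107);print(w,np.linalg.norm(np.diff(w[[0,1,2,3,0],:2],axis=0),axis=1))
print('x ang',[np.degrees(np.arctan2(*(a)[1::-1])) for a in(w[0]-w[3],w[1]-w[2])],'y-ang+90',np.degrees(np.arctan2(*(w[3]-w[2])[1::-1])))
print('lock',plane('top',[[373.4,187.9]],.1065),tri('top',(373.4,187.9),'scene',(328.9,263.1)),'cross',plane('top',[[399.6,167]],.108))
E
```

```text
red top plane [[0.47620521 0.32711895 0.068     ]] blue [[0.43033546 0.36550354 0.068     ]] tri red [0.47603434 0.33002664 0.05389624]
[[0.51969905 0.32490834 0.036     ]
 [0.48051408 0.2783397  0.036     ]
 [0.38501347 0.36448822 0.036     ]
 [0.42239657 0.41006931 0.036     ]] [0.06086132 0.12861544 0.05895024 0.12930647] [0.45190579 0.34445139 0.036     ]
block long ang -41.193027281158614 -42.05276693366565
[[ 0.70500332 -0.41990951  0.107     ]
 [ 0.54635245 -0.53689174  0.107     ]
 [ 0.42686615 -0.37785676  0.107     ]
 [ 0.58367485 -0.25828274  0.107     ]] [0.19711656 0.19891983 0.19719765 0.20209852]
x ang [np.float64(-53.105519223423535), np.float64(-53.08169889150078)] y-ang+90 37.327227121003745
lock [[ 0.52643686 -0.34648174  0.1065    ]] [ 0.52625279 -0.34643537  0.10616792] cross [[ 0.58740956 -0.4288155   0.108     ]]
```

```bash
python3 -m crank '[[0.12,0.107,0.007,0.033,1],[0.12,0.107,0.007,0.033,1],[0.12,0.107,0.007,0.033,1],[0.12,0.107,0.007,0.033,1],[0.12,0.107,0.007,0.033,1],[0.12,0.107,0.007,0.033,1],[0.12,0.107,0.007,0.033,1],[0.12,0.107,0.007,0.033,1]]'; python3 -m crank '[[0.12,0.107,0.007,0.033,1],[0.12,0.107,0.007,0.033,1],[0.12,0.107,0.007,0.033,1],[0.12,0.107,0.007,0.033,1],[0.12,0.107,0.007,0.033,1],[0.12,0.107,0.007,0.033,1],[0,0,0,0,1],[0,0,0,0,1]]'
cat >> h.py <<'E'
def psi(o):
    from scipy.spatial.transform import Rotation as Q
    y=Q.from_rotvec(o['orientation']).as_matrix();return np.degrees(np.arctan2(y[1,1],y[0,1])),y[:,2]
def snap(n,tag):
    c=r.camera_model(n);im=r.grab_frame(n);cv2.imwrite(f'pics/raw_{tag}.png',im)
    import json;json.dump({k:np.array(v).tolist() for k,v in c.items()},open(f'pics/{tag}.json','w'));return im,c
E
python3 - <<'E'
from h import *
o=r.get_obs();print(o['tcp_pos'],psi(o),o['joints'])
im,c=snap('wrist','wlock');cv2.imwrite('pics/wlock.png',im)
E
```

```text
clock: 0.77
tcp_pos: [0.3837, -0.4748, 0.2422]
orientation: [-3.045, -0.77, 0.001]
contact_force: [0.6, -0.1, -0.3]
grip_width: 0.0855
gripper_force: 0.0
clock: 1.43
tcp_pos: [0.5286, -0.3453, 0.2505]
orientation: [-2.974, -1.009, -0.001]
contact_force: [-0.9, -1.4, 0.5]
grip_width: 0.0853
gripper_force: 0.0
[ 0.52858098 -0.34528818  0.25045481] (np.float64(-52.5078187682615), array([-4.94631679e-05,  1.29822781e-03, -9.99999156e-01])) [ 0.62690582  0.39850993 -0.19582133  1.6330002   0.08274762  1.11889157
 -0.50659814]
```

View pics/wlock.png

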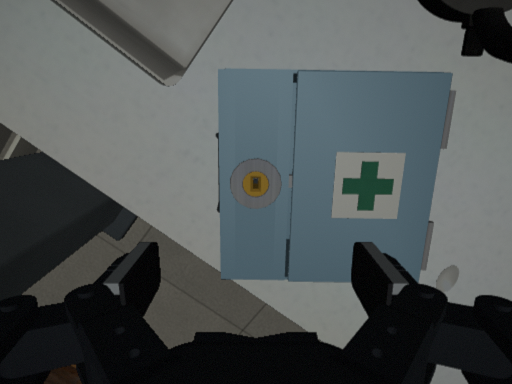

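The wrist view shows the lock at (256,184) with its dark slot roughly aligned to the box; I'll measure both more closely.

```bash
python3 - <<'E'
from h import *
import json
im=cv2.imread('pics/raw_wlock.png');c=json.load(open('pics/wlock.json'))
b=max(blobs(im,(8,120,60),(30,255,255),(225,150,290,215)),key=lambda a:a[0])[1]
(cx,cy),rad=cv2.minEnclosingCircle(b.astype(np.float32));print('brass',cx,cy,rad)
print('lock',plane('wrist',[[cx,cy]],.1065,c))
g=cv2.cvtColor(im,cv2.COLOR_BGR2GRAY)[170:198,242:270]
cv2.imwrite('pics/slot.png',cv2.resize(im[150:216,222:290],(680,600),interpolation=cv2.INTER_CUBIC))
hsv=cv2.cvtColor(im,cv2.COLOR_BGR2HSV)
for th in(60,80,100):
    m=(hsv[172:196,244:268,2]<th).astype(np.uint8)
    k=cv2.findContours(m,cv2.RETR_EXTERNAL,cv2.CHAIN_APPROX_NONE)[0]
    if k:
        k=max(k,key=cv2.contourArea);rr=cv2.minAreaRect(k);bp=cv2.boxPoints(rr)+[244,172]
        w=plane('wrist',bp,.106,c)[:,:2];e=np.diff(w[[0,1,2]],axis=0)
        print(th,rr,w.mean(0),np.linalg.norm(e,axis=1)*1000,np.degrees(np.arctan2(e[:,1],e[:,0])))
# box edges
for lo,hi in(((92,50,90),(112,255,255)),):
    ks=blobs(im,lo,hi,(200,50,470,300),50)
    for a,k in sorted(ks,key=lambda a:-a[0])[:2]:
        h=cv2.boxPoints(cv2.minAreaRect(k.astype(np.float32)));w=plane('wrist',h,.107,c)[:,:2];e=np.diff(w[[0,1,2]],axis=0);print(a,w.mean(0),np.linalg.norm(e,axis=1),np.degrees(np.arctan2(e[:,1],e[:,0])))
E
```

```text
brass 255.25999450683594 183.5 12.749913215637207
lock [[ 0.52694568 -0.345835    0.1065    ]]
60 ((11.0, 10.5), (9.0, 4.0), 90.0) [ 0.52744608 -0.3451471 ] [3.67912401 8.51403715] [ -52.46202156 -142.40446249]
80 ((11.0, 10.5), (11.0, 6.0), 90.0) [ 0.52743987 -0.34515183] [ 5.51415384 10.40608685] [ -52.46225111 -142.35833581]
100 ((11.5, 11.0), (14.0, 9.0), 90.0) [ 0.52733419 -0.345815  ] [ 8.26441127 13.25516344] [ -52.46248021 -142.26608398]
42998.0 [ 0.56962283 -0.40322769] [0.19805495 0.19631158] [ 34.82826921 -53.33690786]
```

View pics/slot.png

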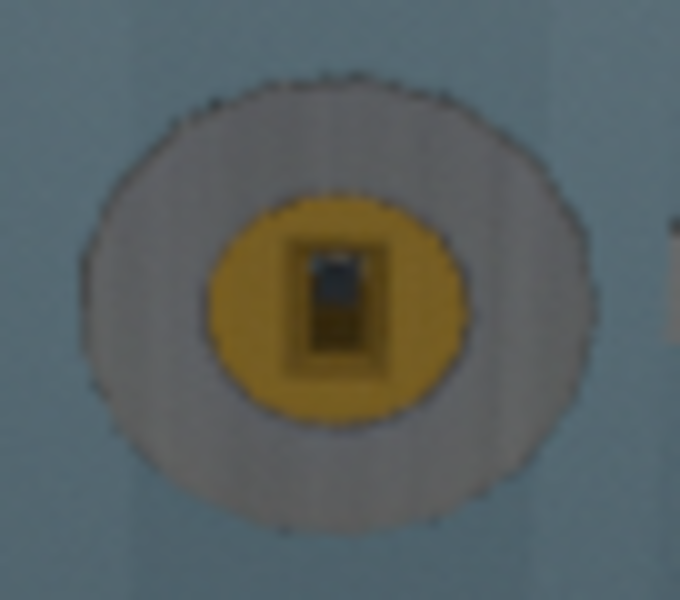

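The slot is aligned with the box, so its thin direction is about -53° and its long direction about 37°. The lock axis is near (0.527, -0.346). Next I'll move over the key block.

```bash
python3 -m crank '[[-0.015,0.198,0,0.132,1],[-0.015,0.198,0,0.132,1],[-0.015,0.198,0,0.132,1],[-0.015,0.198,0,0.132,1],[-0.015,0.198,0,0.132,1],[-0.015,0.198,0,0.132,1],[-0.015,0.198,0,0.132,1],[-0.015,0.198,0,0.132,1]]'; python3 -m crank '[[-0.015,0.198,0,0.132,1],[-0.015,0.198,0,0.132,1],[-0.015,0.198,0,0.132,1],[-0.015,0.198,0,0.132,1],[-0.015,0.198,0,0.132,1],[-0.015,0.198,0,0.132,1],[-0.015,0.198,0,0.132,1],[-0.015,0.198,0,0.132,1]]'; python3 -m crank '[[-0.015,0.198,0,0.132,1],[0,0,0,0,1],[0,0,0,0,1],[0,0,0,0,1]]'
python3 - <<'E'
from h import *
o=r.get_obs();print(o['tcp_pos'],psi(o),o['joints'],np.abs(o['qvel']).max())
im,c=snap('wrist','wkey');cv2.imwrite('pics/wkey.png',im)
for n,lo,hi in(('red',(0,170,50),(5,255,255)),('blue',(105,120,40),(130,255,255))):
  for a,k in blobs(im,lo,hi,(150,50,400,330),10):
    rr=cv2.minAreaRect(k.astype(np.float32));w=plane('wrist',cv2.boxPoints(rr),.074,c)[:,:2];e=np.diff(w[[0,1,2]],axis=0)
    print(n,a,rr,w.mean(0),np.linalg.norm(e,axis=1),np.degrees(np.arctan2(e[:,1],e[:,0])))
for a,k in blobs(im,(4,90,40),(18,255,255),(120,50,400,330),60):
    rr=cv2.minAreaRect(k.astype(np.float32));w=plane('wrist',cv2.boxPoints(rr),.036,c)[:,:2];e=np.diff(w[[0,1,2]],axis=0)
    print('wood',a,rr,w.mean(0),np.linalg.norm(e,axis=1),np.degrees(np.arctan2(e[:,1],e[:,0])))
E
```

```text
clock: 2.15
tcp_pos: [0.5019, -0.0314, 0.2509]
orientation: [2.319, 2.118, -0.001]
contact_force: [1.5, 0.7, -0.2]
grip_width: 0.0854
gripper_force: 0.0
clock: 2.82
tcp_pos: [0.4794, 0.2853, 0.2507]
orientation: [1.269, 2.873, -0.002]
contact_force: [0.4, 0.1, -0.1]
grip_width: 0.0852
gripper_force: 0.0
clock: 3.15
tcp_pos: [0.4767, 0.3233, 0.2502]
orientation: [1.125, 2.933, -0.003]
contact_force: [-0.2, -0.6, 0.1]
grip_width: 0.0855
gripper_force: 0.0
[0.4767055  0.32333264 0.25024095] (np.float64(48.02903417572562), array([-4.70792708e-04, -1.87188325e-03, -9.99998137e-01])) [-0.09366274  0.40247675 -0.78879335  1.7346462   0.31235516  1.13650021
 -0.13813444] 0.02051558246658814
red 392.5 ((392.5, 187.0), (42.0, 13.0), 90.0) [0.57976911 0.41937888] [0.01313404 0.04476265] [ 48.07418867 -35.30564307]
red 198.0 ((259.7282409667969, 170.10581970214844), (27.118993759155273, 9.211440086364746), 75.0685806274414) [0.475179   0.32966545] [0.00925029 0.02789721] [ 63.06016461 -26.82074537]
blue 220.0 ((258.7884521484375, 110.55769348144531), (28.1535587310791, 9.647636413574219), 74.74488067626953) [0.43094325 0.36791417] [0.00920959 0.02640774] [ 62.68675568 -25.835196  ]
wood 868.5 ((333.4456787109375, 294.94793701171875), (27.243244171142578, 41.90751266479492), 70.34617614746094) [0.66274257 0.28775199] [0.05205315 0.0389758 ] [ 70.34424278 -20.2834841 ]
wood 59.0 ((392.4901123046875, 197.09901428222656), (14.527543067932129, 17.01513671875), 5.7105937004089355) [0.60743204 0.41875201] [0.02037181 0.01692979] [138.56509197  42.25984986]
wood 171.0 ((390.5, 176.0), (28.0, 17.0), 90.0) [0.5855836 0.4316248] [0.01915727 0.03278419] [ 48.07321014 -35.30565473]
wood 5793.0 ((258.0, 136.0), (118.0, 52.0), 90.0) [0.45314664 0.34730365] [0.05485519 0.12896682] [ 48.05372737 -40.61287856]
```

View pics/wkey.png

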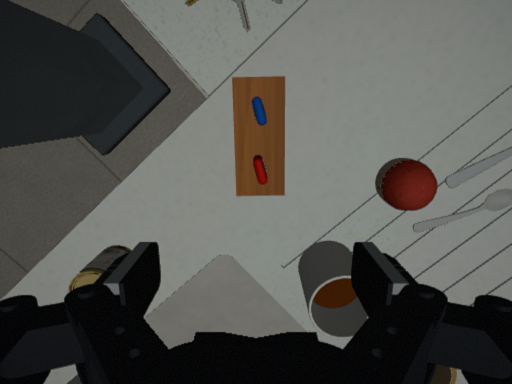

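The wrist view shows the red bow at (260,170), blue at (259,111). Both keys are yawed about 15° from the block, within their slot play. The red bow's thin direction is about 63°. I'll align, drop halfway and re-measure.

```bash
python3 -m crank '[[-0.002,0.009,-0.15,0.107,1],[-0.002,0.009,-0.15,0.107,1],[-0.002,0.009,-0.15,0.107,1],[0,0,-0.1,0,1],[0,0,-0.05,0,1],[0,0,0,0,1],[0,0,0,0,1],[0,0,0,0,1]]'
python3 - <<'E'
from h import *
o=r.get_obs();print(o['tcp_pos'],psi(o),np.abs(o['qvel']).max())
im,c=snap('wrist','wkey2');cv2.imwrite('pics/wkey2.png',im)
for n,lo,hi in(('red',(0,170,50),(5,255,255)),('blue',(105,120,40),(130,255,255))):
  for a,k in blobs(im,lo,hi,(150,0,400,384),10):
    rr=cv2.minAreaRect(k.astype(np.float32));w=plane('wrist',cv2.boxPoints(rr),.074,c)[:,:2];e=np.diff(w[[0,1,2]],axis=0)
    print(n,a,rr,w.mean(0),np.linalg.norm(e,axis=1),np.degrees(np.arctan2(e[:,1],e[:,0])))
T,_=snap('top','t2')
for a,k in blobs(T,(0,170,50),(5,255,255),(120,195,172,245)): print(a,k.mean(0),plane('top',[k.mean(0)],.07))
E
```

```text
clock: 3.87
tcp_pos: [0.4759, 0.3309, 0.1325]
orientation: [0.745, 3.05, 0.003]
contact_force: [-0.1, -1.3, 0.3]
grip_width: 0.0858
gripper_force: 0.0
[0.47588674 0.33085654 0.13251153] (np.float64(62.555633171948365), array([ 0.00219432,  0.00110622, -0.99999698])) 0.007002308984100961
red 462.0 ((253.0, 211.0), (38.0, 14.0), 90.0) [0.47503328 0.32923005] [0.00913314 0.02646616] [ 62.55106329 -27.20066437]
blue 569.5 ((274.5, 123.0), (44.0, 15.0), 90.0) [0.4306177 0.3673345] [0.00909359 0.02652445] [ 62.58948562 -26.17633859]
```

View pics/wkey2.png

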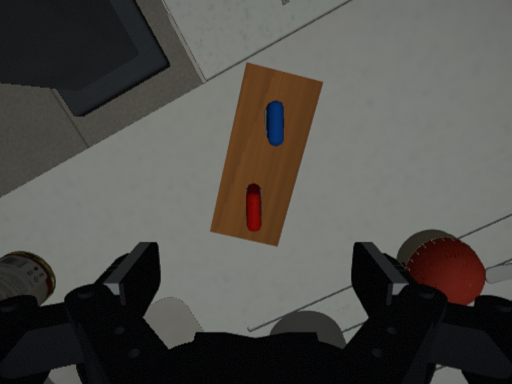

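The bow at (253,211) is now square with the fingers at (0.4750, 0.3292), matching the other views. I'll descend and grip.

```bash
python3 -m crank '[[-0.002,-0.004,-0.07,0,1],[-0.002,-0.004,-0.07,0,1],[0,0,-0.07,0,1],[0,0,-0.07,0,1],[0,0,-0.07,0,1],[0,0,-0.05,0,1],[0,0,-0.04,0,1],[0,0,-0.012,0,1]]'; python3 -m crank '[[0,0,0,0,1],[0,0,0,0,-1],[0,0,0,0,-1],[0,0,0,0,-1],[0,0,0,0,-1],[0,0,0,0,-1],[0,0,0,0,-1],[0,0,0,0,-1]]' 60; python3 -m crank '[[0,0,0,0,-1],[0,0,0,0,-1],[0,0,0,0,-1],[0,0,0,0,-1],[0,0,0,0,-1],[0,0,0,0,-1]]'
```

```text
clock: 4.63
tcp_pos: [0.4732, 0.3287, 0.0386]
orientation: [-0.742, -3.051, 0.003]
contact_force: [-0.2, 0.6, -0.0]
grip_width: 0.0855
gripper_force: 0.0
clock: 5.3
tcp_pos: [0.4744, 0.3298, 0.041]
orientation: [0.742, 3.052, 0.002]
contact_force: [1.4, 0.6, -0.5]
grip_width: 0.009
gripper_force: 60.1
clock: 5.8
tcp_pos: [0.4744, 0.3297, 0.0409]
orientation: [0.743, 3.052, 0.002]
contact_force: [1.6, 3.4, 3.2]
grip_width: 0.0092
gripper_force: 60.4
```

```bash
python3 -m crank '[[0,0,0.03,0,-1],[0,0,0.06,0,-1],[0,0,0.08,0,-1],[0,0,0.1,0,-1],[0,0,0.13,0,-1],[0,0,0.15,0,-1],[0,0,0.15,0,-1],[0,0,0.1,0,-1]]'; python3 -m crank '[[0.005,-0.1,0,-0.06,-1],[0.01,-0.16,0,-0.12,-1],[0.015,-0.178,0,-0.141,-1],[0.015,-0.178,0,-0.141,-1],[0.015,-0.178,0,-0.141,-1],[0.015,-0.178,0,-0.141,-1],[0.015,-0.178,0,-0.141,-1],[0.015,-0.178,0,-0.141,-1]]'
python3 - <<'E'
from h import *
o=r.get_obs();print(o['tcp_pos'],psi(o),o['grip_width'],o['gripper_force'])
im,c=snap('wrist','wheld');cv2.imwrite('pics/wheld.png',im)
E
```

```text
clock: 6.47
tcp_pos: [0.4735, 0.3287, 0.2024]
orientation: [-0.743, -3.052, 0.001]
contact_force: [0.8, 0.8, 0.3]
grip_width: 0.0089
gripper_force: 60.3
clock: 7.13
tcp_pos: [0.4933, 0.0611, 0.1998]
orientation: [-1.887, -2.51, 0.004]
contact_force: [1.1, -0.6, 0.4]
grip_width: 0.0091
gripper_force: 60.2
[0.4933015  0.06106813 0.19984415] (np.float64(16.12966522694467), array([-0.00292421, -0.00104253, -0.99999518])) 0.00912760328860166 60.22205114364624
```

View pics/wheld.png

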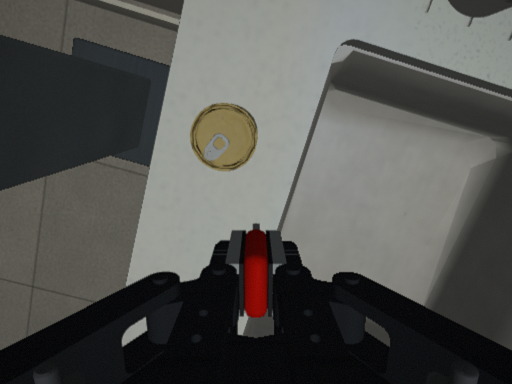

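The key is held straight between the pads: the red bow spans rows 231–317 at column 257, with a bit of steel at (257,227). Next I'll check its position and pitch in the hand by projecting the expected corner points.

```bash
python3 - <<'E'
from h import *
import json
c=json.load(open('pics/wheld.json'));im=cv2.imread('pics/raw_wheld.png')
R=np.array(c['R']);t=np.array(c['t']);K=np.array([[c['fx'],0,c['cx']],[0,c['fy'],c['cy']],[0,0,1]])
tcp=np.array([.4933,.06107,.1998]);a=np.radians(16.13);ty=np.array([np.cos(a),np.sin(a),0]);tx=np.array([-np.sin(a),np.cos(a),0])
C=-R.T@t;print('cam in tool xy',(C-tcp)@tx,(C-tcp)@ty,C[2]-tcp[2]);s=np.sign((C-tcp)@tx)
def pr(u,z,v=0):
    p=tcp+tx*s*u+ty*v;p=p+[0,0,z-.033];q=K@(R@p+t);return (q[:2]/q[2]).round(1)
for n,u,z in(('bowtop near cam',.014,.066),('bowtop far',-.014,.066),('bowbot near',.014,.032),('shoulder near',.009,.030),('tip near',.0045,.0),('tip+3',.0045,.003)):print(n,pr(u,z))
print('offset +2mm',pr(.016,.066),pr(-.012,.066),pr(.016,.032),pr(.0065,0))
for a_,k in blobs(im,(0,150,40),(6,255,255),(220,200,300,350),10):print('red',k.min(0),k.max(0),k.mean(0))
cv2.imwrite('pics/held2.png',cv2.resize(im[210:330,216:296],(520,600),interpolation=cv2.INTER_CUBIC)[:600])
E
```

```text
cam in tool xy 0.06515217072786642 -0.00022489963302973408 0.14310321461620543
bowtop near cam [256.8 250.4]
bowtop far [256.7 315.3]
bowbot near [256.7 219.9]
shoulder near [256.7 228.2]
tip near [256.6 216.9]
tip+3 [256.6 218.6]
offset +2mm [256.8 245.5] [256.7 310.9] [256.7 216. ] [256.6 213.6]
red [244 229] [267 317] [255.47783251 272.37931034]
```

View pics/held2.png

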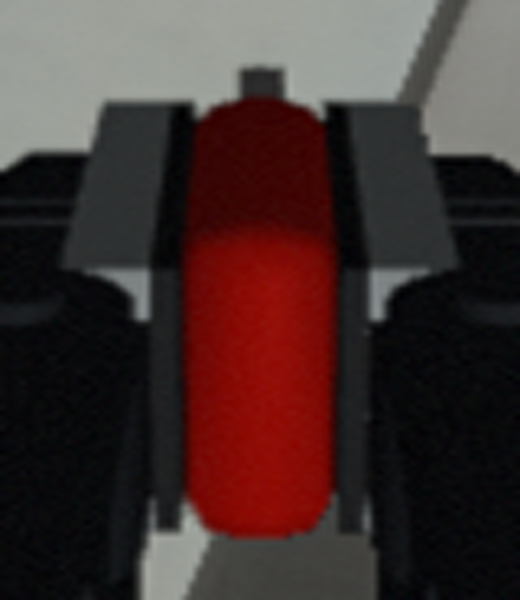

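Held key: roughly 1–3 mm off the TCP along the slot direction on the side away from the camera. I'll carry it to the lock with that allowed for.

```bash
python3 -m crank '[[0.014,-0.17,0,-0.128,-1],[0.014,-0.17,0,-0.128,-1],[0.014,-0.17,0,-0.128,-1],[0.014,-0.17,0,-0.128,-1],[0.014,-0.17,0,-0.128,-1],[0.014,-0.17,0,-0.128,-1],[0.014,-0.17,0,-0.128,-1],[0.014,-0.17,0,-0.128,-1]]'; python3 -m crank '[[0.014,-0.17,0,-0.128,-1],[0.014,-0.17,0,-0.128,-1],[0.014,-0.17,0,-0.128,-1],[0.014,-0.17,0,-0.128,-1],[0,0,0,0,-1],[0,0,0,0,-1],[0,0,0,0,-1]]'
python3 - <<'E'
from h import *
o=r.get_obs();print(o['tcp_pos'],psi(o),o['joints'],o['contact_force'],o['moment'])
E
```

```text
clock: 7.85
tcp_pos: [0.5158, -0.2098, 0.1997]
orientation: [-2.717, -1.573, 0.004]
contact_force: [0.4, 0.1, 0.1]
grip_width: 0.0094
gripper_force: 60.2
clock: 8.43
tcp_pos: [0.5278, -0.3433, 0.1995]
orientation: [-2.973, -1.007, 0.002]
contact_force: [-0.2, 1.2, 0.1]
grip_width: 0.009
gripper_force: 60.2
[ 0.52776799 -0.3432506   0.19951862] (np.float64(-52.574619838051724), array([-0.00227231,  0.00199381, -0.99999543])) [ 0.63671813  0.44427872 -0.21307779  1.68765737  0.1056473   1.02387662
 -0.52916583] [-0.21951847  1.19919594  0.06479274] [-1.49980848e-02 -2.73134352e-02  1.14307149e-05]
```

```bash
python3 -m crank '[[0,-0.004,-0.07,-0.005,-1],[0,-0.005,-0.07,-0.005,-1],[0,0,-0.07,0,-1],[0,0,-0.05,0,-1],[0,0,0,0,-1],[0,0,0,0,-1]]'
python3 - <<'E'
from h import *
o=r.get_obs();print(o['tcp_pos'],psi(o))
im,c=snap('wrist','wins')
tcp=o['tcp_pos'];a=np.radians(psi(o)[0]);ty=np.array([np.cos(a),np.sin(a),0]);tx=np.array([-np.sin(a),np.cos(a),0])
b=max(blobs(im,(12,120,50),(30,255,255),(200,100,310,300)),key=lambda a:a[0])[1]
w=plane('wrist',b,.1065,c)
e=cv2.fitEllipse(w[:,:2].astype(np.float32)*1000);print('brass bbox',b.min(0),b.max(0))
print('extent tool x',((w-tcp)@tx).min(),((w-tcp)@tx).max(),'tool y',((w-tcp)@ty).min(),((w-tcp)@ty).max())
cv2.imwrite('pics/wins.png',cv2.resize(im[150:320,186:326],(494,600),interpolation=cv2.INTER_CUBIC))
E
```

```text
clock: 8.93
tcp_pos: [0.5284, -0.3449, 0.1482]
orientation: [-2.978, -0.997, 0.001]
contact_force: [0.0, 0.1, 0.1]
grip_width: 0.0093
gripper_force: 60.2
[ 0.52841448 -0.3449439   0.14818006] (np.float64(-52.99251568510008), array([-0.00116126,  0.00117314, -0.99999864]))
brass bbox [237 203] [275 233]
extent tool x -0.009605016072324373 0.009768422145822556 tool y -0.011641114904183347 0.011699465746381449
```

View pics/wins.png

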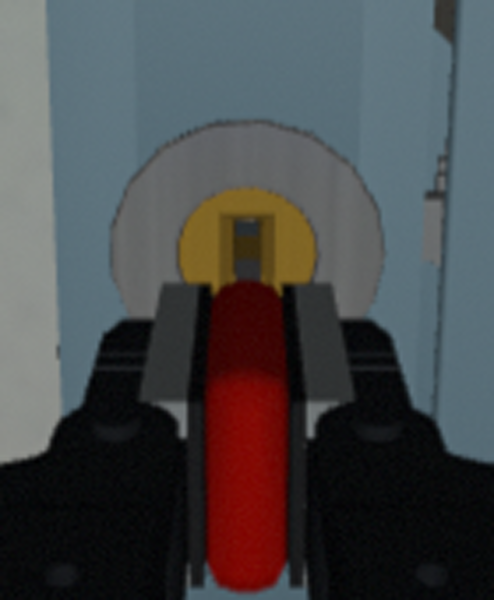

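The blade is centred laterally on the slot (column 247 in the crop). The brass centre lies 1.9 mm behind the TCP, as expected, so I'll start inserting gently.

```bash
python3 -m crank '[[0,0,-0.015,0,-1],[0,0,-0.015,0,-1],[0,0,-0.01,0,-1],[0,0,-0.01,0,-1],[0,0,0,0,-1]]';python3 -m crank '[[0,0,-0.005,0,-1],[0,0,-0.005,0,-1],[0,0,-0.005,0,-1],[0,0,0,0,-1]]';python3 -m crank '[[0,0,-0.005,0,-1],[0,0,-0.005,0,-1],[0,0,-0.005,0,-1],[0,0,0,0,-1]]'
python3 - <<'E'
from h import *
o=r.get_obs();print(o['tcp_pos'],psi(o),o['contact_force'],o['moment'])
E
```

```text
clock: 9.4
tcp_pos: [0.5283, -0.3462, 0.1381]
orientation: [-2.98, -0.994, 0.001]
contact_force: [-0.4, 0.1, -0.2]
grip_width: 0.0091
gripper_force: 60.2
clock: 9.73
tcp_pos: [0.529, -0.3458, 0.1357]
orientation: [-2.98, -0.995, -0.001]
contact_force: [0.6, 1.0, 1.0]
grip_width: 0.0093
gripper_force: 60.5
clock: 10.07
tcp_pos: [0.5293, -0.3451, 0.1327]
orientation: [-2.979, -0.995, -0.002]
contact_force: [0.6, 3.0, 3.2]
grip_width: 0.0094
gripper_force: 60.6
[ 0.52926487 -0.34509708  0.1327183 ] (np.float64(-53.04397000376043), array([ 9.09123977e-04,  1.09609452e-03, -9.99998986e-01])) [0.56554254 2.96724932 3.19750869] [ 0.95548762 -0.21696434  0.01075195]
```

```bash
python3 -m crank '[[0.001,0.003,-0.003,0,-1],[0,0,-0.003,0,-1],[0,0,0,0,-1]]';python3 -m crank '[[0,0,-0.005,0,-1],[0,0,-0.005,0,-1],[0,0,0,0,-1]]';python3 -m crank '[[0,0,-0.005,0,-1],[0,0,-0.005,0,-1],[0,0,0,0,-1]]'
python3 - <<'E'
from h import *
o=r.get_obs();print(o['tcp_pos'],psi(o),o['contact_force'],o['moment'])
E
```

```text
clock: 10.32
tcp_pos: [0.5293, -0.345, 0.1313]
orientation: [-2.979, -0.995, -0.001]
contact_force: [1.8, 4.3, 2.6]
grip_width: 0.009
gripper_force: 60.6
clock: 10.57
tcp_pos: [0.5292, -0.345, 0.1294]
orientation: [-2.98, -0.995, -0.001]
contact_force: [1.5, 4.9, 4.7]
grip_width: 0.0093
gripper_force: 60.9
clock: 10.82
tcp_pos: [0.5293, -0.345, 0.1274]
orientation: [-2.98, -0.995, -0.001]
contact_force: [1.5, 4.4, 3.8]
grip_width: 0.0098
gripper_force: 60.9
[ 0.52929617 -0.3450187   0.12744059] (np.float64(-53.06531620033734), array([ 7.61990445e-04,  5.66904343e-04, -9.99999549e-01])) [1.51442776 4.42932633 3.76586843] [ 1.23286976 -0.34787565 -0.02743937]
```

```bash
python3 -m crank '[[0.001,0.004,-0.004,0,-1],[0,0,-0.004,0,-1],[0,0,0,0,-1]]';python3 -m crank '[[0,0,-0.005,0,-1],[0,0,-0.005,0,-1],[0,0,0,0,-1]]';python3 -m crank '[[0,0,-0.005,0,-1],[0,0,-0.005,0,-1],[0,0,0,0,-1]]'
python3 - <<'E'
from h import *
o=r.get_obs();print(o['tcp_pos'],psi(o),o['contact_force'],o['moment'])
E
```

```text
clock: 11.07
tcp_pos: [0.5293, -0.345, 0.1261]
orientation: [2.979, 0.994, 0.001]
contact_force: [0.5, 3.4, 5.1]
grip_width: 0.009
gripper_force: 61.0
clock: 11.32
tcp_pos: [0.5293, -0.3449, 0.124]
orientation: [2.979, 0.994, 0.001]
contact_force: [0.3, 5.1, 5.0]
grip_width: 0.0093
gripper_force: 61.1
clock: 11.57
tcp_pos: [0.5294, -0.345, 0.1228]
orientation: [2.979, 0.994, 0.001]
contact_force: [-1.1, 5.5, 11.4]
grip_width: 0.0092
gripper_force: 62.1
[ 0.52940991 -0.34496726  0.12280245] (np.float64(-53.09420302445226), array([ 8.59457979e-04, -5.24550403e-04, -9.99999493e-01])) [-1.09854294  5.46270671 11.43124588] [1.14141912 0.18415546 0.01275564]
```

```bash
python3 -m crank '[[0,0.002,-0.004,0,-1],[0,0,-0.004,0,-1],[0,0,0,0,-1]]';python3 -m crank '[[0,0,-0.004,0,-1],[0,0,0,0,-1]]'
```

```text
clock: 11.82
tcp_pos: [0.5293, -0.3449, 0.1208]
orientation: [2.979, 0.994, 0.001]
contact_force: [2.3, 3.4, 8.2]
grip_width: 0.0091
gripper_force: 61.5
clock: 11.98
tcp_pos: [0.5294, -0.3449, 0.1203]
orientation: [2.979, 0.994, 0.001]
contact_force: [0.2, 3.1, 9.5]
grip_width: 0.0094
gripper_force: 62.0
```

Past the pins; continuing down to home (TCP about 0.1115).

```bash
python3 -m crank '[[0,0,-0.005,0,-1],[0,0,-0.005,0,-1],[0,0,0,0,-1]]';python3 -m crank '[[0,0,-0.005,0,-1],[0,0,-0.005,0,-1],[0,0,0,0,-1]]';python3 -m crank '[[0,0,-0.005,0,-1],[0,0,0,0,-1]]'
```

```text
clock: 12.23
tcp_pos: [0.5294, -0.3449, 0.1185]
orientation: [2.979, 0.994, 0.001]
contact_force: [-0.4, 4.8, 12.2]
grip_width: 0.0091
gripper_force: 62.2
clock: 12.48
tcp_pos: [0.5294, -0.3449, 0.1167]
orientation: [2.979, 0.994, 0.001]
contact_force: [-1.8, 4.0, 12.2]
grip_width: 0.0094
gripper_force: 62.5
clock: 12.65
tcp_pos: [0.5294, -0.3449, 0.1159]
orientation: [2.979, 0.994, 0.001]
contact_force: [-1.2, 5.8, 13.8]
grip_width: 0.0091
gripper_force: 62.7
```

```bash
python3 -m crank '[[0,0,-0.005,0,-1],[0,0,-0.005,0,-1],[0,0,0,0,-1]]';python3 -m crank '[[0,0,-0.005,0,-1],[0,0,0,0,-1]]';python3 -m crank '[[0,0,-0.004,0,-1],[0,0,0,0,-1]]';python3 -m crank '[[0,0,-0.004,0,-1],[0,0,0,0,-1]]'
```

```text
clock: 12.9
tcp_pos: [0.5295, -0.3449, 0.1141]
orientation: [2.979, 0.994, 0.001]
contact_force: [-2.0, 4.5, 14.0]
grip_width: 0.0086
gripper_force: 62.9
clock: 13.07
tcp_pos: [0.5295, -0.3449, 0.1132]
orientation: [2.979, 0.994, 0.001]
contact_force: [-1.7, 4.8, 16.2]
grip_width: 0.0096
gripper_force: 62.8
clock: 13.23
tcp_pos: [0.5295, -0.3449, 0.1124]
orientation: [2.979, 0.994, 0.001]
contact_force: [-1.3, 5.0, 15.5]
grip_width: 0.0093
gripper_force: 62.9
clock: 13.4
tcp_pos: [0.5295, -0.3449, 0.1116]
orientation: [2.979, 0.994, 0.001]
contact_force: [-2.1, 6.0, 15.9]
grip_width: 0.0089
gripper_force: 62.9
```

```bash
python3 -m crank '[[0,0,-0.004,0,-1],[0,0,0,0,-1]]';python3 -m crank '[[0,0,-0.004,0,-1],[0,0,0,0,-1]]';python3 -m crank '[[0,0,-0.003,0,-1],[0,0,0,0,-1]]'
python3 - <<'E'
from h import *
o=r.get_obs();print(o['tcp_pos'],psi(o),o['contact_force'],o['moment'])
im,c=snap('wrist','whome');cv2.imwrite('pics/whome.png',cv2.resize(im[150:320,186:326],(494,600),interpolation=cv2.INTER_CUBIC))
E
```

```text
clock: 13.57
tcp_pos: [0.5295, -0.345, 0.1112]
orientation: [2.979, 0.993, 0.001]
contact_force: [-3.7, 5.7, 19.6]
grip_width: 0.0091
gripper_force: 63.3
clock: 13.73
tcp_pos: [0.5295, -0.3449, 0.1111]
orientation: [2.979, 0.993, 0.001]
contact_force: [-5.2, 6.5, 24.6]
grip_width: 0.0088
gripper_force: 64.1
clock: 13.9
tcp_pos: [0.5295, -0.345, 0.1111]
orientation: [2.978, 0.993, 0.001]
contact_force: [-6.6, 7.8, 28.4]
grip_width: 0.0092
gripper_force: 64.7
[ 0.52954561 -0.3449974   0.11109713] (np.float64(-53.123699622656275), array([ 0.00142739, -0.00154891, -0.99999778])) [-6.57739919  7.82883826 28.37320349] [ 1.77013814  1.57565403 -0.01923289]
```

View pics/whome.png

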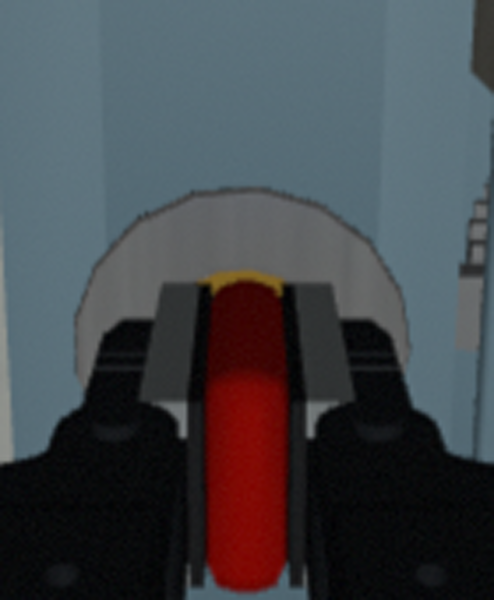

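The key stopped hard at TCP z 0.1111 against a predicted 0.1115, and the bow sits unchanged in the hand, so it is home. Now I'll turn it clockwise, moving the TCP along the small arc round the lock axis.

```bash
python3 -m crank '[[0,0.001,0.001,-0.03,-1],[0,0,0,-0.04,-1],[0,-0.0006,0,-0.05,-1],[0,-0.0006,0,-0.05,-1],[0,-0.0006,0,-0.05,-1],[0,-0.0006,0,-0.05,-1]]' 80; python3 -c "
from h import *
o=r.get_obs();print(psi(o),o['moment'])"; python3 -m crank '[[0,-0.0006,0,-0.06,-1],[0,-0.0006,0,-0.06,-1],[0,-0.0006,0,-0.06,-1],[0,-0.0006,0,-0.06,-1],[0,-0.0006,0,-0.06,-1],[0,-0.0006,0,-0.06,-1]]'; python3 -c "
from h import *
o=r.get_obs();print(psi(o),o['moment'])"
```

```text
clock: 14.45
tcp_pos: [0.5297, -0.3454, 0.1111]
orientation: [3.067, 0.669, 0.002]
contact_force: [-5.4, 6.6, 26.0]
grip_width: 0.0086
gripper_force: 79.9
(np.float64(-65.37693935322969), array([ 0.00184293, -0.00163633, -0.99999696])) [1.65997253 1.32868092 0.04265276]
clock: 14.95
tcp_pos: [0.5297, -0.346, 0.1111]
orientation: [3.132, 0.23, 0.003]
contact_force: [-4.9, 8.0, 26.3]
grip_width: 0.0088
gripper_force: 79.9
(np.float64(-81.58667245477405), array([ 0.00196766, -0.00135501, -0.99999715])) [1.74664643 1.27062117 0.06378375]
```

```bash
python3 -m crank '[[0,-0.0006,0,-0.07,-1],[0,-0.0006,0,-0.07,-1],[0,-0.0006,0,-0.07,-1],[0,-0.0006,0,-0.07,-1],[0,-0.0006,0,-0.07,-1],[-0.0004,-0.0005,0,-0.07,-1],[-0.0004,-0.0005,0,-0.07,-1],[-0.0004,-0.0005,0,-0.07,-1]]'; python3 -c "
from h import *
o=r.get_obs();print(psi(o),o['moment'])"; python3 -m crank '[[-0.0006,-0.0005,0,-0.07,-1],[-0.0006,-0.0005,0,-0.07,-1],[-0.0006,-0.0005,0,-0.07,-1],[-0.0006,-0.0005,0,-0.07,-1],[-0.0006,-0.0005,0,-0.07,-1],[-0.0006,-0.0005,0,-0.07,-1],[-0.0006,-0.0005,0,-0.07,-1],[-0.0006,-0.0005,0,-0.07,-1]]'; python3 -c "
from h import *
o=r.get_obs();print(psi(o),o['moment'],o['joints'])"
```

```text
clock: 15.62
tcp_pos: [0.5295, -0.3469, 0.1111]
orientation: [3.107, -0.459, 0.003]
contact_force: [-6.1, 6.7, 24.9]
grip_width: 0.0091
gripper_force: 79.9
(np.float64(-106.80430085815716), array([ 0.00199978, -0.00109981, -0.9999974 ])) [1.74446974 1.18183133 0.06146837]
clock: 16.28
tcp_pos: [0.5289, -0.3477, 0.1111]
orientation: [-2.933, 1.126, -0.004]
contact_force: [-4.1, 7.7, 25.1]
grip_width: 0.009
gripper_force: 79.7
(np.float64(-131.99593201917105), array([ 2.71178835e-03, -9.21193987e-04, -9.99995899e-01])) [1.79479288 0.966588   0.07668722] [ 0.37972296  0.53878864  0.14089477  1.77202798 -0.0980459   0.834719
 -1.73715918]
```

```bash
python3 -m crank '[[-0.0006,-0.0004,0,-0.07,-1],[-0.0006,-0.0004,0,-0.07,-1],[-0.0006,-0.0004,0,-0.07,-1],[-0.0006,-0.0004,0,-0.07,-1],[-0.0006,-0.0004,0,-0.07,-1],[-0.0006,-0.0004,0,-0.06,-1]]'; python3 -c "
from h import *
o=r.get_obs();print(psi(o),o['moment'])"; python3 -m crank '[[-0.0006,-0.0004,0,-0.04,-1],[-0.0006,-0.0004,0,-0.04,-1],[-0.0006,-0.0004,0,-0.04,-1],[0,0,0,0,-1]]'; python3 -c "
from h import *
o=r.get_obs();print(psi(o),o['moment'])"
```

```text
clock: 16.78
tcp_pos: [0.5283, -0.348, 0.1111]
orientation: [-2.714, 1.58, -0.005]
contact_force: [-3.7, 7.9, 24.9]
grip_width: 0.0091
gripper_force: 79.7
(np.float64(-150.42255266793137), array([ 2.98522797e-03, -6.02326036e-04, -9.99995363e-01])) [1.79282397 0.74461647 0.11229097]
clock: 17.12
tcp_pos: [0.5283, -0.348, 0.1111]
orientation: [-2.637, 1.704, -0.005]
contact_force: [-2.3, 8.0, 25.0]
grip_width: 0.009
gripper_force: 79.6
(np.float64(-155.74997704137144), array([ 3.44443970e-03, -4.64107185e-04, -9.99993960e-01])) [1.98662792 0.59053021 0.14060849]
```

```bash
python3 -m crank '[[0,0,0,-0.04,-1],[0,0,0,-0.04,-1],[0,0,0,0,-1]]'; python3 -c "
from h import *
o=r.get_obs();print(psi(o),o['moment'])"; python3 -m crank '[[0,0,0,-0.03,-1],[0,0,0,0,-1],[0,0,0,0,-1]]'; python3 -c "
from h import *
o=r.get_obs();print(psi(o),o['moment'])
b=r.grab_frame('scene');cv2.imwrite('pics/sc3.png',b)"
```

```text
clock: 17.37
tcp_pos: [0.5283, -0.348, 0.1111]
orientation: [-2.582, 1.786, -0.005]
contact_force: [-3.2, 8.3, 24.3]
grip_width: 0.0091
gripper_force: 79.7
(np.float64(-159.3399019789356), array([ 3.39139751e-03, -3.96945812e-04, -9.99994170e-01])) [2.02930077 0.66860351 0.15931928]
clock: 17.62
tcp_pos: [0.5282, -0.348, 0.1111]
orientation: [-2.563, 1.814, -0.005]
contact_force: [-2.2, 8.7, 24.5]
grip_width: 0.0091
gripper_force: 79.7
(np.float64(-160.59482909166206), array([ 3.26400958e-03, -3.94327598e-04, -9.99994595e-01])) [1.94463985 0.67872442 0.21925804]
```

The twist is rising against the stop (0.22 N m). I'll hold it there while the lid rises.

```bash
for i in 1 2 3 4 5 6; do python3 -m crank '[[0,0,0,0,-1],[0,0,0,0,-1],[0,0,0,0,-1],[0,0,0,0,-1],[0,0,0,0,-1],[0,0,0,0,-1],[0,0,0,0,-1],[0,0,0,0,-1]]' | grep -E 'clock|contact'; done
python3 -c "
from h import *
o=r.get_obs();print(psi(o),o['tcp_pos'],o['moment'],o['gripper_force'])
a=r.grab_frame('scene');b=r.grab_frame('top');w=r.grab_frame('wrist')
cv2.imwrite('pics/lid.png',np.hstack([cv2.resize(a[215:335,290:410],(400,400)),cv2.resize(w,(400,400))]))"
```

```text
clock: 18.33
contact_force: [-2.9, 7.9, 25.3]
clock: 19.0
contact_force: [-2.3, 7.9, 25.2]
clock: 19.67
contact_force: [-1.9, 8.4, 25.4]
clock: 20.33
contact_force: [-2.7, 8.1, 24.7]
clock: 21.0
contact_force: [-3.3, 8.1, 24.2]
clock: 21.67
contact_force: [-2.1, 8.5, 25.7]
(np.float64(-160.58880458667713), array([ 3.35290559e-03, -4.03117483e-04, -9.99994298e-01])) [ 0.52827076 -0.3480567   0.11109494] [2.01193055 0.66932669 0.2045909 ] 79.68829393386841
```

View pics/lid.png

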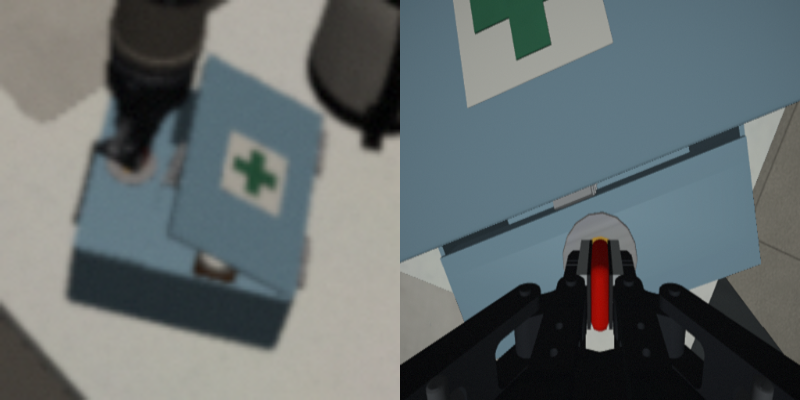

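The scene view shows the lid open, and the wrist view shows the key gripped and turned. I'll check the lid's angle numerically and that it has stopped moving.

```bash
cat > lid.py <<'E'
from h import *
a=r.grab_frame('scene');b=r.grab_frame('top')
def g(im,roi):
    ks=blobs(im,(60,80,40),(88,255,255),roi);return ks and cv2.minAreaRect(max(ks,key=lambda k:k[0])[1].astype(np.float32))[0]
s=g(a,(310,225,400,330));t=g(b,(370,120,440,210));print(s,t)
if s and t:
    p=tri('scene',s,'top',t);print(p,'lid angle deg from cross rise',np.degrees(np.arcsin((p[2]-.108)/.061)))
E
python3 lid.py; for i in 1 2; do python3 -m crank '[[0,0,0,0,-1],[0,0,0,0,-1],[0,0,0,0,-1],[0,0,0,0,-1],[0,0,0,0,-1],[0,0,0,0,-1],[0,0,0,0,-1],[0,0,0,0,-1]]' | grep clock; done; python3 lid.py
```

```text
(366.1922912597656, 265.9615783691406) []
clock: 22.58
clock: 23.25
(366.1922912597656, 265.9615783691406) []
```

```bash
python3 - <<'E'
from h import *
c=r.camera_model('scene');R=np.array(c['R']);t=np.array(c['t']);K=np.array([[c['fx'],0,c['cx']],[0,c['fy'],c['cy']],[0,0,1]])
u=np.array([np.cos(np.radians(-53)),np.sin(np.radians(-53)),0]);L=np.array([.5268,-.346,.108])
for a in(0,15,20,22,24,26,28):
    p=L+u*(.164-.0615*np.cos(np.radians(a)))+[0,0,.0615*np.sin(np.radians(a))]
    print(a,cv2.projectPoints(p,cv2.Rodrigues(R)[0],t,K,np.array(c['distortion']))[0].ravel().round(1))
print('shut seen 361.8,270.2; now 366.2,266.0')
E
```

```text
0 [362.2 270. ]
15 [363.7 267.4]
20 [364.5 266.6]
22 [364.9 266.3]
24 [365.2 266. ]
26 [365.6 265.7]
28 [366.1 265.5]
shut seen 361.8,270.2; now 366.2,266.0
```

The cross moved from (361.8, 270.2) to (366.2, 266.0), which fits about 26° and is now steady, so the lid is fully up. Handing in.

```bash
python3 -c "
from bench import r
print(r.hand_in())"
```

```text
the job is handed in; nothing more can be done
None
```

I handed the job in at about 23 s with the red key gripped, fully home and turned clockwise against its stop; the lid is up at about 26° by camera estimate, and no verdict was returned.

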